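Isolate and vent a media line

ROBOT

A 7-joint arm with a two-finger parallel gripper is mounted at the origin on the work surface. World frame = base frame: x ahead of the robot, y to its left, z up, the work surface at z = 0. Lengths are in mm, angles in rad, forces in N, time in s.
With the tool pointing down it reaches from about 425 to 825 mm from the base axis. Payload 3.6 kg.
Tool frame: the origin (TCP) lies at the very end of the fingers, on their centre line; the grasp point (between the pads) lies arm.grip_point_offset behind it (arm.grip_point_offset is the distance from the TCP to the grasp point, in mm); z points along the fingers, x is the direction in which the jaws open and shut, and the axes are right-handed (so a half turn about z gives the same grasp; the last joint's range is limited). The gripper opens to 93 mm and grips with 3 to 60 N. Pads are 15 mm wide; open, the fingers measure 128 mm over their backs; the gripper's body (75 mm by 188 mm) begins 65 mm behind the grasp point.
Start: joints at [-1.274, 0.615, -0.013, 1.423, 0.008, 1.103, -0.04], TCP at [206.777, 616.202, 218.64] pointing down, gripper open.
Joint ranges: [-3.12, 3.12], [-0.3, 2.06], [-1.34, 1.32], [0.26, 2.42], [-1.36, 4.5], [0.01, 1.98], [-2.84, 2.84]. Speed limits (rad/s): [2.79, 2.79, 3.14, 3.14, 3.14, 3.14, 3.14].

INTERFACE

Orientations are given as a rotation vector (axis times angle).
In Python, from station import arm gives the robot as it stands. The module is installed in compiled form; this text tells all that it offers.
- The arm moves only by the shell command python3 -m handwheel 'ROWS' [FORCE]. ROWS is JSON, a list that holds one entry, the list of rows, each a list of 7 numbers: the turn, a rotation vector about the world's x, y, z in rad, then the shift along the world's x, y, z in cm, then the closure in counts, from 0 (fully open) to 255 (shut). In form: [[[rx, ry, rz, dx, dy, dz, grip], ...]]. A call has 1 to 10 rows; each row is the pose to reach, as a shift and turn from the pose commanded when the call began; what a row does not reach only later rows make up. A row lasts 1/10 s, in which the tool goes at most 50 mm and 8.59 degrees, less where a joint would pass 70% of its speed; a pose out of reach is approached as far as the arm can. A call with a gripper value outside its range is refused whole. The fingers move at their own pace and stop on an object; FORCE is the grip in N (left out, the last holds). Time passes only in rows, so rows that repeat a pose let the fingers close. It gives the time, the measured TCP pose, the force and the opening at its end, in the units of the state.
- arm.get_obs(): the state, without advancing time (a new reading comes with each control period).
- arm.grab_frame(name): name is "side" or "top" or "wrist"; returns (picture, depth): 420x560x3 uint8, red, green, blue; 420x560 float32, mm along the optical axis (not along the pixel's ray), 0 where there is no reading.
- arm.camera_model(name): a dict with "K" (3x3 intrinsics, pixels), "T" (4x4, takes a point from camera to world coordinates). Camera axes: x right, y down, z forward; pixel columns grow to the right and rows downward; lengths in mm; the calibration is good to about 2 mm. The wrist camera is an equidistant fisheye: a pixel r from the principal point sees the ray r / f radians off the axis. A picture is of the moment at which its call begins: read the wrist's pose just before it. camera_model takes no time and is no camera call; for the wrist camera it gives the pose at the moment of the call.
- arm.sign_off(): hands the job in, once; it reports no verdict.
The state is a dict: "t": time; "q": joint angles; "dq": joint speeds; "joint_efforts": joint torques, N m; "ee_pos": TCP position; "orientation": TCP orientation; "force": force on the tool from outside, world axes, zero at the start; "torque": the same for the moment, N m; "gripper_width": finger opening in mm.
Only numpy, scipy, OpenCV 4.12 (cv2) and the standard library are available. Lean on these libraries where they do the work, as an engineer would, in place of code of your own. Each camera call takes 0.05 s, during which the arm holds its last target. There are 200 camera calls.

TASK

Take the steel media line that has the round vent knob out of service: first shut its valve, turning the black lever a quarter turn clockwise from along the tube to straight across it, fully against its stop. Then open its vent by unscrewing the round knob anticlockwise all the way to its upper stop; the knob rises as it turns. Leave the other line's valve open and do not knock the bottle, the dish or the rack about.

Things in the scene. Friction and masses are not known exactly. Their poses are not given: they have to be found in the camera images.
- line: line to take out of service, fixed: base plate 250 x 70 x 8 mm with a 16 mm tube (axis 60 mm up) along body x. Origin on the shelf under the lever's pivot; z up, x away from the robot (yaw within 0.35 rad). Tube x = -101..177 mm, plate -85..165 mm. Vent axis at x = 100, y = 0: brass collar 22 mm across, top 86 mm up, knob above. Drip spout to y = -32 mm, under 66 mm high
- cock_axis (a point): point on the vertical pivot axis of this line's valve lever, at the lever's mid-height, 96 mm above the shelf; axes as line
- cock_grip (a point): middle of the black sleeve of this line's valve lever, 66 mm from the pivot. The sleeve is 62 mm long (35 to 97 mm from the pivot), 18 mm wide, 15 mm tall (89 to 104 mm above the shelf). The lever points along this point's own -x axis
- cock (a joint): angle of this line's valve lever: 0 is open (lever along the tube, pointing to -x of line, away from the vent), growing clockwise seen from above to 1.571 at the hard stop, shut (lever across the tube, pointing to +y of line). Stays where it is left; takes about 3 N at the sleeve to move
- vent_grip (a point): centre of the round black vent knob, on its vertical axis, at half its height. The knob is 34 mm in diameter over its ribs (32 mm at its plain body) and 28 mm tall; with the vent shut this point is 103 mm above the shelf, with the vent fully open 113 mm
- vent (a joint): angle of the vent knob: 0 is screwed down (shut), growing anticlockwise seen from above to 2.3 rad at the upper stop (open). It rises 4.35 mm per radian, 10 mm in all. Stays where it is left; takes about 0.04 N m to turn
- other_line: the other line, which stays in service: the same fixed base, tube and valve, but with a plain flat steel cap (top 80 mm above the shelf) where the first line has its knob. Origin and axes as for line
- other_cock (a joint): angle of the other line's valve lever, 0 open, 1.571 shut, same lever and sense as cock; it must stay open
- bottle: empty clear glass bottle with a blue cap, 70 mm in diameter, 140 mm tall, loose, standing upright beyond the lines; origin at the centre of its underside; must stay
- dish: flat clear plastic dish with lid, 90 mm in diameter, 18 mm tall, loose, on the robot's side; origin at the centre of its underside; must stay
- rack: white tube rack with grey tube tops, 130 x 70 mm, 60 mm tall, loose, at the left; origin at the centre of its underside; must stay

How it is judged (in metres and radians):
On the way, in this order (a step that is already met when the one before it is completed fails the run):
1. the valve lever of the line with the vent knob is shut, against its stop, with the vent not yet opened (value of joint cock above 1.48 rad and value of joint vent below 0.8 rad), for 0.2 s.
2. the vent knob is unscrewed to its upper stop with the valve still shut (value of joint vent above 2.15 rad and value of joint cock above 1.48 rad), for 0.2 s.
At the end, for the whole second after the job is handed in: The lever of the line with the vent knob is within 5 degrees of its shut stop, its vent knob is within 0.15 rad (9 degrees) of its upper stop, the other line's lever is within 0.25 rad of open, and bottle, dish and rack are within 30 mm of where they began (all of step 2 and value of joint other_cock below 0.25 rad and distance of each of bottle, dish, rack from where it was at the start of the episode below 0.03 m); the robot touches nothing.
It fails at once if the vent is opened (beyond 0.8 rad) while the valve is not shut (value of joint vent above 0.8 rad and value of joint cock below 1.3 rad).
It fails at once if the other line's valve is turned more than 0.3 rad from open (value of joint other_cock above 0.3 rad).
It fails at once if the bottle is tipped by more than 0.4 rad (angle between bottle's own z axis and vertical above 0.4 rad).
It fails at once if the bottle, dish or rack is moved by more than 40 mm (distance of any of bottle, dish, rack from where it was at the start of the episode above 0.04 m).
It also fails if it takes over 61 s, if anything falls off the work surface, if the arm or the gripper's body presses on something with over 40 N, if the wrist force passes 120 N, or if a joint passes its speed limit or range.

## Working session

There is one attempt and no reset: what is moved stays moved. The work goes in short steps, Python scripts to look and compute and a shell command to move; the robot and the scene stay as the last step left them, time stands still between calls to the robot, and variables do not carry over. Pictures are saved under pics/ and viewed, about 8 in all and at most 12, crops included, and the job is handed in when it is done.

```bash
mkdir -p pics; cat > h.py <<'E'
import numpy as np, cv2
from station import arm
def grab(n,f):
    T=arm.camera_model(n); p,d=arm.grab_frame(n); cv2.imwrite(f'pics/{f}.png',p[:,:,::-1]); np.savez(f'pics/{f}.npz',p=p,d=d,K=T['K'],T=T['T']); return p,d,T
def world(d,M,u,v):
    K,T=np.array(M['K']),np.array(M['T']); z=d[v,u]
    return (T@np.array([(u-K[0,2])/K[0,0]*z,(v-K[1,2])/K[1,1]*z,z,1]))[:3]
E
python3 - <<'E'
from h import *
for n in('top','side'):
    p,d,M=grab(n,n+'0'); print(n,np.round(M['T'],2).tolist(),np.round(M['K'],1).tolist())
o=arm.get_obs();print(o['t'],o['ee_pos'],o['orientation'],o['force'],arm.grip_point_offset)
E
```

```text
top [[0.01, -0.98, 0.17, 390.52], [-1.0, -0.01, 0.01, 119.09], [-0.01, -0.17, -0.98, 1128.86], [0.0, 0.0, 0.0, 1.0]] [[516.8, 0.0, 281.4], [0.0, 516.8, 211.8], [0.0, 0.0, 1.0]]
side [[-0.94, -0.22, 0.24, 341.83], [-0.33, 0.61, -0.72, 854.43], [0.01, -0.76, -0.65, 730.26], [0.0, 0.0, 0.0, 1.0]] [[501.7, 0.0, 282.8], [0.0, 501.7, 210.8], [0.0, 0.0, 1.0]]
0.1 [206.57279475 615.57201765 217.61661647] [ 2.54934221  1.83359812 -0.00287125] [ 0.32848321  0.32490591 -0.75892538] 18.8
```

View pics/top0.png

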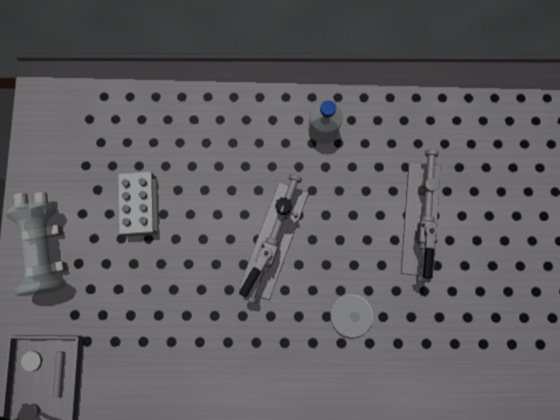

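View pics/side0.png

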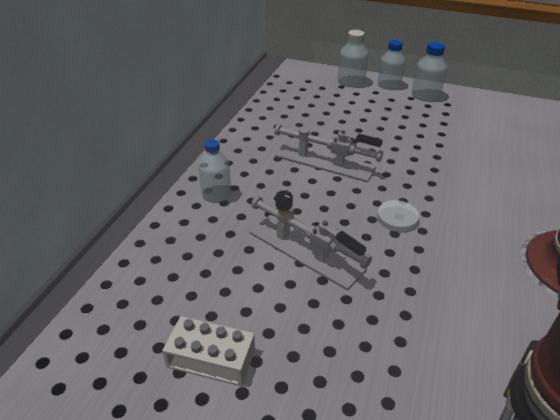

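Top view: the knob is at about (284,206), its lever sleeve at (250,282) and the other line at (430,215). The bottle is at (325,120), the dish at (352,315) and the rack at (137,203). Next I'll enlarge the line and measure.

```bash
python3 - <<'E'
from h import *
z=np.load('pics/top0.npz');p=z['p'];M=z
c=cv2.resize(p[165:315,220:340],None,fx=5,fy=5,interpolation=cv2.INTER_CUBIC)[:,:,::-1]
c=np.clip(c.astype(float)*1.6,0,255).astype(np.uint8)[:,:]
cv2.imwrite('pics/crop.png',cv2.resize(c,(480,600)))
def ray(u,v,h):
    K,T=z['K'],z['T'];r=T[:3,:3]@[(u-K[0,2])/K[0,0],(v-K[1,2])/K[1,1],1];return T[:3,3]+r*(h-T[2,3])/r[2]
for n,(u,v,h) in dict(knob=(284,206,117),lev=(250,282,104),bcap=(328,108,140),dish=(352,315,18),rack=(137,203,60),oth=(428,263,104)).items(): print(n,ray(u,v,h).round(),world(z['d'],z,u,v).round())
E
```

```text
knob [581. 121. 117.] [580. 121. 122.]
lev [431. 187. 104.] [431. 187. 108.]
bcap [778.  33. 140.] [778.  34. 142.]
dish [367. -23.  18.] [367. -23.  21.]
rack [597. 431.  60.] [599. 434.  50.]
oth [ 471. -164.  104.] [ 471. -164.  104.]
```

View pics/crop.png

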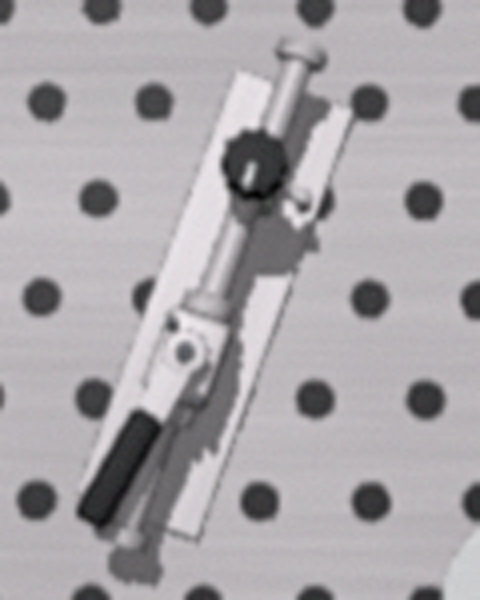

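```bash
python3 - <<'E'
from h import *
z=np.load('pics/top0.npz')
def ray(u,v,h):
    K,T=z['K'],z['T'];r=T[:3,:3]@[(u-K[0,2])/K[0,0],(v-K[1,2])/K[1,1],1];return T[:3,3]+r*(h-T[2,3])/r[2]
f=lambda x,y,h:ray(220+x/4,165+y/4,h)
k=f(254,164,117);p=f(185,351,104);s=f(121,468,104);cs=[f(240,72,8),f(352,108,8),f(200,540,8)]
for a in(k,p,s,*cs):print(a.round(1))
an=lambda a:np.degrees(np.arctan2(a[1],a[0]))
print(np.linalg.norm((k-p)[:2]),an(k-p),np.linalg.norm((s-p)[:2]),an(p-s),'plate',an(cs[1]-cs[2]),'w',an(cs[0]-cs[1])-90)
for x in (-.4,0,1):print(x)
E
```

```text
[581.4 122.  117. ]
[489.2 155.8 104. ]
[431.4 186.7 104. ]
[654.  130.4   8. ]
[633.9  68.2   8. ]
[397.3 150.1   8. ]
98.22006884784498 -20.12171329095979 65.51883021536516 -28.074844043261333 plate -19.096542003370626 w -17.96097159489183
-0.4
0
1
```

The line's yaw is about -19.5° (pivot to knob 98 mm, expected 100). The pivot is at (489,156). The lever points at 152°, so the cock starts at about 0.15 rad, and its sleeve is at (431,187). I'll close the fingers and push the sleeve clockwise from the robot's side. First I'll hover.

```bash
python3 -m handwheel '[[[0,0,0,2,-4,0,255],[0,0,0,4,-8.5,0,255],[0,0,0,6,-13,0,255],[0,0,0,8,-17.5,-1,255],[0,0,0,10,-22,-2,255],[0,0,0,12,-26.5,-3,255],[0,0,0,14,-31,-4,255],[0,0,0,16,-35.5,-5,255],[0,0,0,18,-40,-6,255],[0,0,0,19.5,-43.5,-6,255]]]' 20 && python3 -m handwheel '[[[0,0,0,1,-2.5,0,255],[0,0,0,1,-2.5,0,255],[0,0,0,1,-2.5,0,255]]]'
python3 - <<'E'
from h import *
o=arm.get_obs();print(o['t'],o['ee_pos'],o['orientation'],o['force'],o['gripper_width'])
p,d,M=grab('wrist','w1')
E
```

```text
t: 1.1
ee_pos: [401.6, 177.8, 157.5]
orientation: [2.552, 1.831, -0.005]
force: [1.7, -0.3, 0.0]
gripper_width: 17.7
t: 1.4
ee_pos: [411.6, 156.1, 158.5]
orientation: [-2.551, -1.832, 0.001]
force: [-0.4, -0.0, -0.5]
gripper_width: 0.6
1.4 [411.64826512 156.07002547 158.4782514 ] [-2.55122866e+00 -1.83237525e+00  6.34734073e-04] [-0.38763329 -0.02770866 -0.48586614] 0.6089019678633095
```

View pics/w1.png

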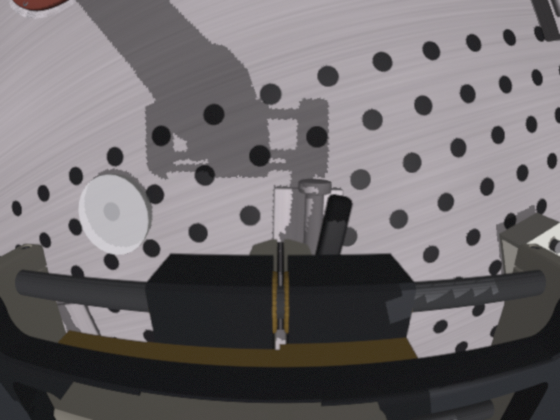

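Wrist view: the sleeve is at about (335,225), right of the closed fingers at (280,300) and clear of them. The dish is at the left (113,213). I'll descend and work out the push arc.

```bash
python3 -m handwheel '[[[0,0,0,0,0,-2,255],[0,0,0,0,0,-4,255],[0,0,0,0,0,-6,255],[0,0,0,0,0,-6.7,255],[0,0,0,0,0,-6.7,255]]]'
python3 - <<'E'
import numpy as np
r=np.radians
P=np.array([489.2,155.8])
for t in [152,145,138,131,124,117,110,103,96,89,82,76,70.5,67]:
    u=np.array([np.cos(r(t)),np.sin(r(t))]);m=np.array([np.cos(r(t-90)),np.sin(r(t-90))])
    s=17.5*abs(np.cos(r(t-161.5)))+7.5*abs(np.sin(r(t-161.5)))
    print(t,(P+66*u-(9+s)*m-[412,156]).round()/10)
E
```

```text
t: 1.95
ee_pos: [410.8, 157.3, 90.9]
orientation: [-2.547, -1.837, 0.003]
force: [0.6, 0.4, 0.2]
gripper_width: 0.7
152 [0.6 0.7]
145 [0.7 1.5]
138 [0.9 2.3]
131 [1.3 3.1]
124 [1.8 3.9]
117 [2.3 4.6]
110 [3.  5.3]
103 [3.8 5.9]
96 [4.7 6.3]
89 [5.7 6.6]
82 [6.7 6.8]
76 [7.6 6.8]
70.5 [8.3 6.8]
67 [8.7 6.8]
```

```bash
python3 -m handwheel '[[[0,0,0,0.6,0.7,0,255],[0,0,0,0.7,1.5,0,255],[0,0,0,0.9,2.3,0,255],[0,0,0,1.3,3.1,0,255],[0,0,0,1.8,3.9,0,255],[0,0,0,2.3,4.6,0,255],[0,0,0,3,5.3,0,255],[0,0,0,3.8,5.9,0,255],[0,0,0,4.7,6.3,0,255],[0,0,0,4.7,6.3,0,255]]]'; python3 -m handwheel '[[[0,0,0,1,0.3,0,255],[0,0,0,2,0.5,0,255],[0,0,0,2.9,0.5,0,255],[0,0,0,3.3,0.5,0,255],[0,0,0,3.6,0.5,0,255],[0,0,0,3.6,0.5,0,255]]]'
python3 - <<'E'
from h import *
p,d,M=grab('top','t2')
cv2.imwrite('pics/t2c.png',cv2.resize(p[165:315,200:340,::-1],None,fx=4,fy=4,interpolation=cv2.INTER_CUBIC))
E
```

```text
t: 2.95
ee_pos: [460.6, 221.0, 91.6]
orientation: [-2.55, -1.835, -0.005]
force: [-0.9, -0.2, 0.3]
gripper_width: 0.6
t: 3.55
ee_pos: [495.3, 224.4, 91.6]
orientation: [-2.551, -1.834, -0.001]
force: [-2.1, -1.8, 0.2]
gripper_width: 0.4
```

View pics/t2c.png

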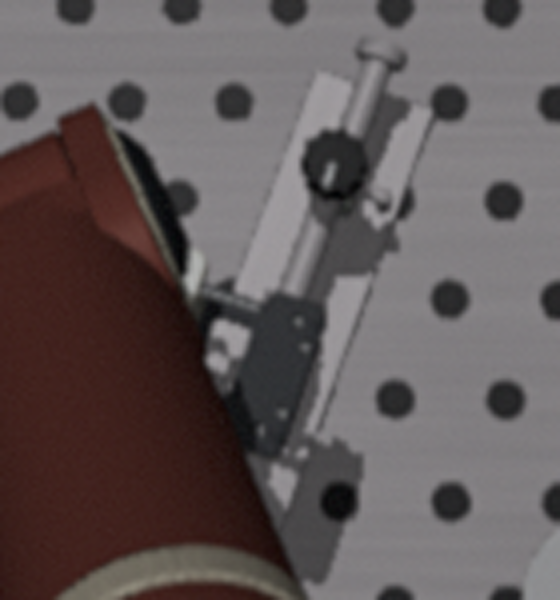

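The arm hides the lever in this view, and the force is only about 2 N, so the stop may not be reached yet. I'll push on in small steps and watch the force.

```bash
python3 -m handwheel '[[[0,0,0,0.2,-0.05,0,255],[0,0,0,0.4,-0.1,0,255],[0,0,0,0.4,-0.1,0,255]]]'; python3 -m handwheel '[[[0,0,0,0.2,-0.05,0,255],[0,0,0,0.4,-0.1,0,255],[0,0,0,0.4,-0.1,0,255]]]'
```

```text
t: 3.9
ee_pos: [495.9, 224.5, 91.7]
orientation: [-2.546, -1.834, 0.006]
force: [-7.3, 2.0, 3.6]
gripper_width: 0.1
t: 4.2
ee_pos: [496.0, 224.5, 91.5]
orientation: [-2.541, -1.833, 0.016]
force: [-12.4, 1.7, 8.4]
gripper_width: 0.5
```

It's on its stop: the fingers no longer advance, the force is 12 N and rising, and the position matches the predicted (495.6,223.7). I'll back off, rise, move over beside the knob and look.

```bash
python3 -m handwheel '[[[0,0,0,-1.5,0.5,0,255],[0,0,0,-3.5,1.2,0,255],[0,0,0,-3.5,1.2,3,255],[0,0,0,-3.5,1.2,7,200],[0,0,0,-3.5,1.2,11,0],[0,0,0,-3.5,4,12,0],[0,0,0,-3.5,8,12,0],[0,0,0,-3.5,12,12,0],[0,0,0,-3.5,15,12,0],[0,0,0,-3.5,15,12,0]]]'
python3 - <<'E'
from h import *
p,d,M=grab('top','t3')
c=p[165:315,200:340,::-1].astype(float)*1.5
cv2.imwrite('pics/t3c.png',cv2.resize(np.clip(c,0,255).astype(np.uint8),None,fx=4,fy=4,interpolation=cv2.INTER_CUBIC))
E
```

```text
t: 5.2
ee_pos: [467.3, 379.2, 212.2]
orientation: [-2.54, -1.842, -0.01]
force: [-1.1, 0.7, 0.4]
gripper_width: 51.5
```

View pics/t3c.png

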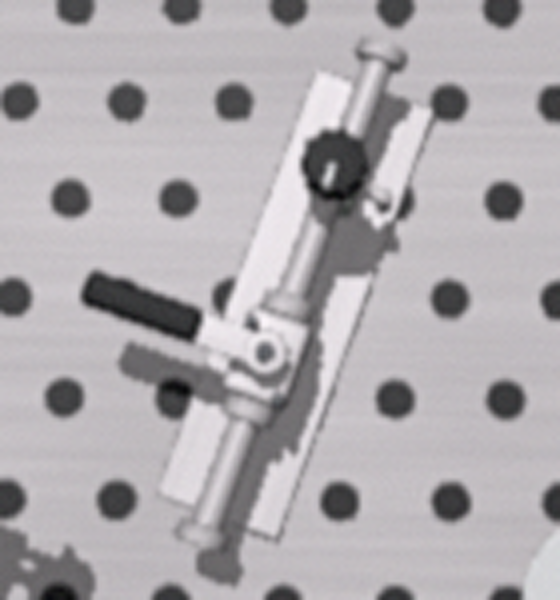

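The lever now lies across the tube, perpendicular to it within a degree, with its sleeve from (90,288) to (200,325). The knob at (335,164) puts its centre at about (581,121). Joint 7 must leave room for 2.3 rad of anticlockwise turn, so I'll pre-turn clockwise on the way to hovering above the knob.

```bash
python3 -m handwheel '[[[0,0,-0.12,1.1,-2.5,0,0],[0,0,-0.24,2.2,-5,0,0],[0,0,-0.36,3.4,-7.5,0,0],[0,0,-0.48,4.5,-10,0,0],[0,0,-0.6,5.6,-12.5,0,0],[0,0,-0.72,6.8,-15,0,0],[0,0,-0.84,8,-17.5,0,0],[0,0,-0.96,9.1,-20,0,0],[0,0,-1.08,10.2,-22.5,-1,0],[0,0,-1.2,11.3,-25.1,-2,0]]]'; python3 -m handwheel '[[[0,0,0,0,0,0,0],[0,0,0,0,0,0,0]]]'
python3 - <<'E'
from h import *
o=arm.get_obs();print(o['t'],o['ee_pos'],o['orientation'],o['q'].round(2) if hasattr(o['q'],'round') else o['q'])
p,d,M=grab('wrist','w2'); print(np.round(M['T'],3).tolist(),M['K'])
E
```

```text
t: 6.25
ee_pos: [582.3, 118.3, 192.6]
orientation: [3.14, 0.063, 0.006]
force: [0.6, 0.5, -1.2]
gripper_width: 93.1
t: 6.45
ee_pos: [581.3, 119.6, 192.1]
orientation: [3.14, 0.071, 0.002]
force: [-0.6, -0.1, -0.5]
gripper_width: 93.0
6.45 [581.25907982 119.59642799 192.05450456] [3.14044917e+00 7.13415691e-02 1.90247000e-03] [-0.46  0.57  0.36  1.64 -0.23  0.97  0.02]
[[0.999, 0.044, 0.013, 577.758], [0.046, -0.97, -0.24, 186.363], [0.002, 0.241, -0.971, 359.605], [0.0, 0.0, 0.0, 1.0]] [[325.1922621    0.         280.07701593]
 [  0.         325.1922621  210.20214241]
 [  0.           0.           1.        ]]
```

View pics/w2.png

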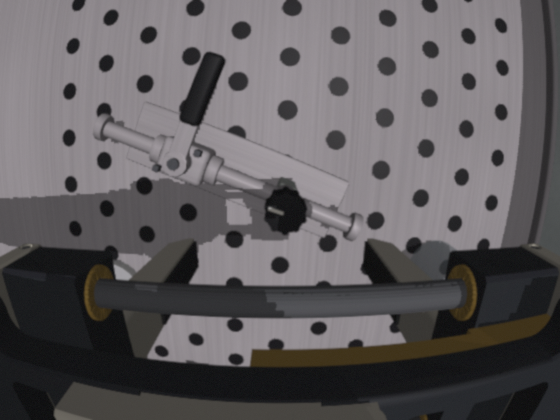

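Wrist view: the knob is at (287,210), between the jaws, with joint 7 at 0.02. The wrist camera puts everything about 5 mm further in +x than the top camera. The touch at the stop agreed with the top camera, so I'll use (581.5,122). I'll descend and close softly first.

```bash
python3 -m handwheel '[[[0,0,0,0,0.2,-2,0],[0,0,0,0,0.2,-4,0],[0,0,0,0,0.2,-6,0],[0,0,0,0,0.2,-8,0],[0,0,0,0,0.2,-9.4,0],[0,0,0,0,0.2,-10.3,0],[0,0,0,0,0.2,-10.3,60],[0,0,0,0,0.2,-10.3,120],[0,0,0,0,0.2,-10.3,140],[0,0,0,0,0.2,-10.3,150]]]' 4;  python3 -m handwheel '[[[0,0,0,0,0,0,160],[0,0,0,0,0,0,200],[0,0,0,0,0,0,255],[0,0,0,0,0,0,255],[0,0,0,0,0,0,255]]]' 4
```

```text
t: 7.5
ee_pos: [581.4, 123.3, 89.5]
orientation: [-3.14, -0.074, -0.003]
force: [0.5, -0.4, -0.4]
gripper_width: 65.3
t: 8.0
ee_pos: [585.1, 123.4, 89.2]
orientation: [-3.141, -0.074, -0.015]
force: [7.0, 0.8, -3.2]
gripper_width: 31.8
```

The fingers closed on the knob at 31.8 mm and drew the tool to x = 585, so the wrist camera was right about x. I'll recentre the command, then firm up the grip and look at the forces.

```bash
python3 -m handwheel '[[[0,0,0,0.2,0,0,255],[0,0,0,0.4,0,0,255],[0,0,0,0.4,0,0,255],[0,0,0,0.4,0,0,255]]]' 25
```

```text
t: 8.4
ee_pos: [585.2, 123.4, 89.0]
orientation: [-3.14, -0.074, -0.002]
force: [1.5, 0.2, 2.8]
gripper_width: 31.5
```

```bash
python3 -m handwheel '[[[0,0,0.1,0,0,0.04,255],[0,0,0.2,0,0,0.09,255],[0,0,0.3,0,0,0.13,255],[0,0,0.4,0,0,0.17,255],[0,0,0.5,0,0,0.22,255],[0,0,0.6,0,0,0.26,255],[0,0,0.7,0,0,0.3,255],[0,0,0.8,0,0,0.35,255],[0,0,0.9,0,0,0.39,255],[0,0,1.0,0,0,0.43,255]]]' 25; python3 -c "
from h import *
o=arm.get_obs();print(o['torque'],o['q'])"
```

```text
t: 9.4
ee_pos: [585.2, 123.4, 93.4]
orientation: [2.717, 1.576, 0.002]
force: [-0.1, 0.0, 1.8]
gripper_width: 31.7
[ 0.15810562 -0.29815407 -0.00150871] [-0.26020961  0.67589693  0.02577769  1.71869857 -0.0238605   0.7460612
  0.82839884]
```

The tool has turned 1.0 rad with low forces and the grip is unchanged. Continuing to the stop.

```bash
python3 -m handwheel '[[[0,0,0.12,0,0,0.05,255],[0,0,0.24,0,0,0.1,255],[0,0,0.36,0,0,0.16,255],[0,0,0.48,0,0,0.21,255],[0,0,0.6,0,0,0.26,255],[0,0,0.72,0,0,0.31,255],[0,0,0.84,0,0,0.37,255],[0,0,0.96,0,0,0.42,255],[0,0,1.08,0,0,0.47,255],[0,0,1.2,0,0,0.52,255]]]' 25; python3 -c "
from h import *
o=arm.get_obs();print(o['torque'],o['q'])"; python3 -m handwheel '[[[0,0,0.05,0,0,0.02,255],[0,0,0.1,0,0,0.04,255],[0,0,0.15,0,0,0.04,255],[0,0,0.2,0,0,0.04,255],[0,0,0.2,0,0,0.04,255]]]' 25; python3 -c "
from h import *
o=arm.get_obs();print(o['torque'],o['q'])"
```

```text
t: 10.4
ee_pos: [585.1, 123.4, 98.6]
orientation: [1.351, 2.835, 0.001]
force: [1.6, 0.1, 1.9]
gripper_width: 31.6
[ 0.28163525 -0.25239342 -0.02450221] [-0.05019675  0.68800399 -0.3175917   1.70748287  0.28304062  0.790162
  1.75135453]
t: 10.9
ee_pos: [583.9, 122.0, 98.7]
orientation: [-1.072, -2.951, 0.004]
force: [-1.3, -1.3, 5.0]
gripper_width: 31.6
[-0.26563544  0.25956634 -0.36319963] [-0.01654181  0.69475447 -0.37178036  1.70721697  0.3301193   0.80442857
  1.90306207]
```

The twist torque rose from 0.02 to 0.36 N m at 2.4 rad, so the knob is at its upper stop. I'll release, rise, move aside and check.

```bash
python3 -m handwheel '[[[0,0,0,0,0,0,120],[0,0,0,0,0,0,60],[0,0,0,0,0,0,0],[0,0,0,0,0,0,0],[0,0,0,0,0,3,0],[0,0,0,0,0,6,0],[0,0,0,0,0,9,0],[0,0,0,0,0,12,0],[0,0,0,0,0,15,0],[0,0,0,-2,4,15,0]]]' 25;python3 -m handwheel '[[[0,0,0,-1,4,0,0],[0,0,0,-3,8,0,0],[0,0,0,-4,12,0,0],[0,0,0,-5,16,0,0],[0,0,0,-6,20,0,0],[0,0,0,-6,23,0,0],[0,0,0,-6,23,0,0]]]'
python3 - <<'E'
from h import *
p,d,M=grab('top','t4'); q=np.load('pics/t3.npz')['p']; d0=np.load('pics/top0.npz')['d']
a=[cv2.resize(np.clip(x[165:315,210:340,::-1].astype(float)*1.5,0,255).astype(np.uint8),None,fx=3,fy=4-.0,interpolation=cv2.INTER_CUBIC) for x in (q,p)]
cv2.imwrite('pics/t4c.png',np.hstack(a))
print(d[203:209,280:287].mean(),d0[203:209,280:287].mean())
o=arm.get_obs();print(o['ee_pos'],o['force'])
x=np.abs(p.astype(int)-np.load('pics/top0.npz')['p']).max(2)>40
for n,(u,v) in dict(bottle=(325,120),dish=(352,315),rack=(137,203),other=(430,240)).items(): print(n,x[v-35:v+35,u-30:u+30].sum())
E
```

```text
t: 11.9
ee_pos: [570.6, 156.8, 252.3]
orientation: [1.085, 2.936, 0.001]
force: [0.5, 0.7, -0.4]
gripper_width: 93.0
t: 12.6
ee_pos: [501.4, 399.1, 248.0]
orientation: [-1.055, -2.955, -0.004]
force: [0.1, 0.0, -0.6]
gripper_width: 92.9
1017.5319 1027.7949
[503.10165854 395.58023917 247.90134836] [ 0.6048242  -0.91199944 -0.26945352]
bottle 0
dish 0
rack 2041
other 0
```

View pics/t4c.png

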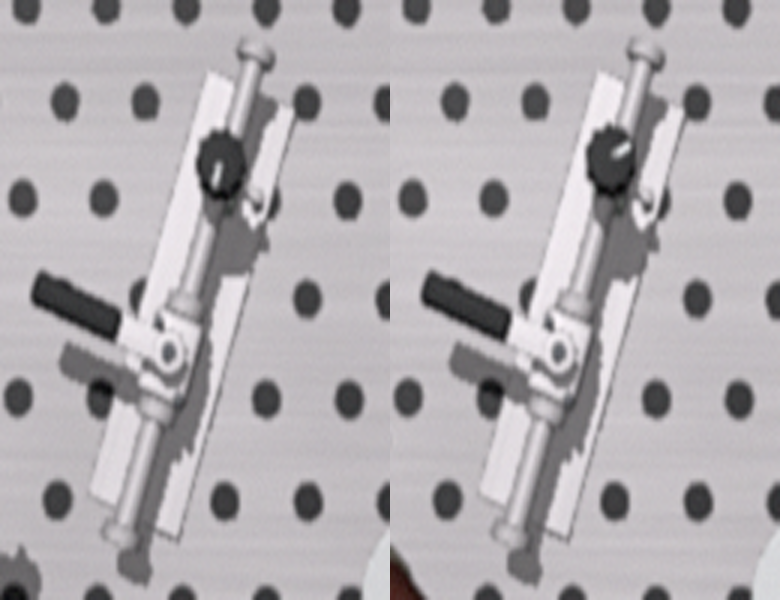

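The mark on the knob turned from about 260° to about 25° on the picture, roughly 130°. The knob's top rose 10.3 mm, matching the 10 mm full travel, and the lever is still straight across. The bottle, dish and other line are unchanged. The rack pixels differ because the arm, 248 mm up, now covers that spot. Handing in.

```bash
python3 -c "
from station import arm
print(arm.sign_off())"
```

```text
the job is handed in; nothing more can be done
None
```

The line with the vent knob is out of service and the job is handed in after about 13 s of robot time; `sign_off` reports no verdict.

- **Valve:** I pushed the lever clockwise with closed fingers until it stopped moving and the force rose to about 12 N. In the last top picture it still lies straight across the tube.
- **Vent:** I gripped the knob and turned it anticlockwise until the twist torque jumped to 0.36 N m, at about 2.4 rad of tool turn. Depth shows the knob rose 10.3 mm, against 10 mm for full travel, and its mark turned about 130°.
- **Other things:** The image comparison with the start shows no change around the bottle, the dish and the other line's lever. At the end the arm was clear of everything, with its gripper open.

**Checks that failed or disagreed:**
- The rack could not be confirmed by picture because the arm covered it in the last view. The tool tip was about 245 mm up when it came near the 60 mm rack, and no contact force showed.
- The two cameras differed by about 5 mm in x at the knob. Closing the fingers softly put the knob at about x = 585, near the wrist camera's value, and I recentred the tool before turning.

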